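Dock and latch the conveyor module

ROBOT

A 6-joint arm with a two-finger parallel gripper is mounted at the origin on the work surface. World frame = base frame: x ahead of the robot, y to its left, z up, the work surface at z = 0. Lengths are in m, angles in rad, forces in N, time in s.
With the tool pointing down it reaches from about 0.3 to 0.775 m from the base axis. Payload 14.6 kg.
Tool frame: the origin (TCP) lies on the mounting face of the last link; the fingertips stand 199 mm ahead of it and the grasp point (between the pads) lies 180 mm ahead of it; z points along the fingers, y is the line along which they close (so a half turn about z gives the same grasp; the last joint's range is limited). The gripper opens to 94 mm and grips with 3 to 60 N. Pads are 16 mm wide; open, the fingers measure 119 mm over their backs; the gripper's body (75 mm by 177 mm) begins 78 mm behind the grasp point.
Start: joints at [1.126, 0.3, 1.521, -0, 1.321, -0.067], TCP at [0.203, 0.511, 0.405] pointing down, gripper open.
Joint ranges: [-3.03, 3.03], [-0.79, 2.21], [0.23, 2.52], [-1.04, 4.18], [0, 3.07], [-2.55, 2.55]. Speed limits (rad/s): [2.22, 2.22, 2.57, 3.14, 3.14, 3.14].

INTERFACE

Orientations are given as a unit quaternion [x, y, z, w].
In Python, from workcell import telemetry, cams, manip gives the robot as it stands.
- The arm moves only by the tool carry_out, never from a script. Its argument "plan" is a list of rows, each an object with "turn": the turn, a rotation vector about the tool's x, y, z in units of 60 degrees (1.0 is 60 degrees), a list of three; "xyz": the shift along the tool's x, y, z in units of 0.1 m (1.0 is 0.1 m), a list of three; "gripper": the closure in counts, from 0 (fully open) to 255 (shut). A call has 1 to 8 rows; each row is the pose to reach, as a shift and turn from the pose commanded when the call began, along the tool's axes at that moment; what a row does not reach only later rows make up. A row lasts 1/10 s, in which the tool goes at most 50 mm and 8.59 degrees, less where a joint would pass 70% of its speed; a pose out of reach is approached as far as the arm can. A call with a number of a shift or a turn outside -1 to 1 is refused whole. A call with a gripper value outside its range is refused whole. The fingers move at their own pace and stop on an object; "grip_force" is the grip in N (left out, the last holds). Time passes only in rows, so rows that repeat a pose let the fingers close. It gives the time, the measured TCP pose, the force, the opening and the grip force at its end, in the units of the state.
- telemetry.observe(): the state, without advancing time (a new reading comes with each control period).
- cams.snapshot(name): name is "scene" or "side" or "wrist"; returns (picture, depth): 420x560x3 uint8, blue, green, red; 420x560 float32, m along the optical axis (not along the pixel's ray), 0 where there is no reading.
- cams.camera_model(name): a dict with "intrinsics" (3x3 intrinsics, pixels), "R" (3x3) and "t" (3): a world point X has camera coordinates R X + t. Camera axes: x right, y down, z forward; pixel columns grow to the right and rows downward; lengths in m; the calibration is good to about 2 mm. A picture is of the moment at which its call begins: read the wrist's pose just before it. camera_model takes no time and is no camera call; for the wrist camera it gives the pose at the moment of the call.
- manip.job_done(): hands the job in; it is judged then, once.
The state is a dict: "time_s": time; "qpos": joint angles; "qd": joint speeds; "effort": joint torques, N m; "tcp_pos": TCP position; "orientation": TCP orientation; "ft_force": force on the tool from outside, world axes, zero at the start; "wrist_torque": the same for the moment, N m; "grip_width": opening from 0.0 (shut) to 1.0 (fully open); "grasp_force": force on a finger pad.
Only numpy, scipy, OpenCV 4.12 (cv2) and the standard library are available. Lean on these libraries where they do the work, as an engineer would, in place of code of your own. Each camera call takes 0.05 s, during which the arm holds its last target. There are 200 camera calls.

TASK

Push the conveyor module home against the trainer's rubber bumpers, hook the steel loop of the draw latch under the lip of its keeper on the module, then press the red lever flat over centre so that the latch holds the module drawn in tight, and let go. Feel your way: ease the loop down and into the keeper with only light force, press the module and the lever gently, and leave the workpieces and everything else on the bench where they are.

Things in the scene. Friction and masses are not known exactly. Their poses are not given: they have to be found in the camera images.
- lever_pivot (a point): Pivot of the red lever on the fixed white trainer (base 235 x 200 mm, 45 mm tall), 75 mm above the table, in the latch's middle plane. Its axes are the trainer's: +y runs along the latch to the docking module (the way the module slides out), +x across the latch, away from the conveyor belt, +z up.
- belt (a point): Middle of the trainer's green belt top, 77 mm above the table; axes as the trainer's. The conveyor is 60 mm wide and runs along y, from 70 to 130 mm on the latch's -x side, and goes on over the module. A white workpiece stands on it; a 30 mm black block at its -y end reaches 105 mm.
- lever (a joint): Red lever, 22 mm wide, 5 mm thick, 85 mm long. 0 = flat: level, pointing to -y, upper face 81 mm above the table, on a stop that gives slightly; 1.57 = upright; 2.2 = end stop, leaning to the module. Stays as left (1 N at the handle moves it). Hooked, the loop comes taut near 1.1; then up to about 6 N at the handle, until at about 0.2 it goes over centre and snaps flat.
- lever_press (a point): Point on the pressing face of the red lever (its upper face when flat; it looks to the module when upright), 60 mm from the pivot. Push here with closed fingers, following the arc about the pivot.
- loop (a joint): Angle of the wire loop against the lever; 0 when latched. From level, the loop rises towards the module by about (loop - lever + 0.06) rad. It stays where it is left (light friction) and swings only in the latch's upright plane.
- loop_pin (a point): Pin that hinges the loop to the lever, 20 mm from the lever's pivot, carried round by the lever. With the lever flat it lies 19 mm to the -y side of the pivot and 5 mm below it; with the lever upright, 5 mm to the -y side and 19 mm above. 80 mm from this pin to the bar's axis.
- knob (a point): Centre of the loop's yellow knob: a roller 13 mm in diameter lying across the latch (along the trainer's x) with flat 8 mm end bosses, 20 mm over them; pinch it from above by these two ends. Its centre is 18 mm beyond the bar, on a stem bent up 0.7 rad from the loop's line; it turns between the fingers if gripped lightly (20 to 30 N).
- bar (a point): Middle of the loop's steel cross bar: 6 mm diameter, along the trainer's x, 38 mm long between the loop's two legs of 5 mm wire.
- module (a joint): Slide of the white module (215 x 120 mm, deck 45 mm above the table, about 0.8 kg): 0 = just touching the two sprung rubber bumpers, positive = out along +y (m), negative = drawn in against them (9 N per mm together). 2 to 4 N of sliding friction. The flat latch holds it about 4 to 8 mm in.
- keeper_mid (a point): On the module: axis of the bar when seated in the keeper, for a keeper set at mid height (75 mm above the table); axes as the trainer's. Its slotted foot is set at a different height each time: the whole hook is really up to 11 mm higher or lower than this point says, so feel (or see) its height.
- keeper_foot (a point): On the module deck, 30 mm below keeper_mid. The keeper is a steel hook 12 mm wide, open to +y. From keeper_mid (if at mid height): post's outer face 3 mm to -y; shelf out 18 mm from that face, top 3 mm below; lip out 6 mm, underside 6 mm and top 10 mm above; post's top 10 mm above. The bar goes past the lip's outer end, down on the shelf, then back to the post.
- push_plate (a point): Centre of the outer (+y) face of the blue push plate on the module: 50 mm wide across the latch, 10 mm thick, from 45 to 90 mm above the table. Push it towards -y.
- puck_black: Bystander: black plastic workpiece standing on the trainer's deck, 24 mm across, 25 mm tall; origin at its underside. Leave it.
- puck_white: Bystander: white plastic workpiece standing on the belt, 24 mm across, 25 mm tall; origin at its underside. Leave it.
- screwdriver: Bystander: screwdriver lying on the bench to the robot's left. Leave it.
- bin_blue: Bystander: open blue bin, 110 x 160 x 70 mm, left on the bench. Leave it.
- relay: Bystander: grey relay box, 60 x 90 x 60 mm, right on the bench. Leave it.
- spare_roller: Bystander: aluminium roller standing on end, 28 mm across, 60 mm tall, right on the bench. Leave it.

How it is judged:
By the outcome, as a careful person would: the job done as asked, in the order asked, and still so for the second after the job is handed in, with the robot touching nothing.
It also fails if it takes over 59 s, if anything falls off the work surface, if the arm or the gripper's body presses on something with over 40 N, if the wrist force passes 120 N, or if a joint passes its speed limit or range.

## Working session

There is one attempt and no reset: what is moved stays moved. The work goes in short steps, Python scripts to look and compute and a tool call to move; the robot and the scene stay as the last step left them, time stands still between calls to the robot, and variables do not carry over. Pictures are saved under pics/ and viewed, at most 10 in all, crops included, and the job is handed in when it is done.

Besides the shell and the picture viewer there is one more tool, called after ">>>" as name(argument=value, ...), one argument or row to a line, values as JSON. carry_out: Moves the arm, as the interface text tells. Shifts and turns lie within -1 to 1; 1 stands for 0.1 m of shift or 60 degrees of turn. Its arguments: {"type":"object","properties":{"plan":{"type":"array","items":{"type":"object","properties":{"turn":{"type":"array","items":{"type":"number","minimum":-1,"maximum":1}},"xyz":{"type":"array","items":{"type":"number","minimum":-1,"maximum":1}},"gripper":{"type":"number"}}}},"grip_force":{"type":"number"}},"required":["plan"]}

```bash
mkdir -p pics; ls
python3 - <<'E'
from workcell import telemetry, cams
import cv2,numpy as np
s=telemetry.observe(); print(s)
for n in ("scene","side"):
    im,d=cams.snapshot(n); cv2.imwrite(f"pics/{n}0.png",im); np.save(f"{n}0.npy",d)
    m=cams.camera_model(n); print(n,m)
E
```

```text
pics
{'time_s': 0.0, 'qpos': array([ 1.12643123e+00,  3.00475610e-01,  1.52156128e+00, -9.88608671e-06,
        1.32072736e+00, -6.66103097e-02]), 'qd': array([ 1.22877363e-04,  1.66988422e-04, -1.22898431e-03, -6.36063697e-04,
       -2.58458807e-04,  4.06399259e-05]), 'effort': array([ 5.97305007e-04, -5.31811488e+01, -3.52737236e+01,  7.08424137e-02,
        2.43438041e-02, -7.52624169e-05]), 'tcp_pos': array([0.2028549 , 0.51119219, 0.4040921 ]), 'orientation': array([ 1.87755135e-01,  9.82215692e-01, -5.67993495e-04, -1.43408222e-04]), 'ft_force': array([-0.12072174, -0.34385732, -0.36504946]), 'wrist_torque': array([ 0.01020124, -0.05061821,  0.00242308]), 'grasp_force': 0.0, 'grip_width': 1.003070894641079}
scene {'intrinsics': array([[533.08827887,   0.        , 280.07075308],
       [  0.        , 533.08827887, 207.55826671],
       [  0.        ,   0.        ,   1.        ]]), 'R': array([[-0.36691193,  0.93016047, -0.01330917],
       [ 0.79649871,  0.306732  , -0.52106169],
       [-0.48058864, -0.20178449, -0.85341524]]), 't': array([ 0.1991531 , -0.34147632,  2.04635435])}
side {'intrinsics': array([[483.1156294 ,   0.        , 287.67418192],
       [  0.        , 483.1156294 , 205.68028779],
       [  0.        ,   0.        ,   1.        ]]), 'R': array([[ 0.91116862, -0.41202162, -0.00315055],
       [-0.22774976, -0.49725756, -0.83717678],
       [ 0.3433683 ,  0.76352675, -0.54692331]]), 't': array([-0.43989237,  0.18485477,  1.1035281 ])}
```

View pics/scene0.png

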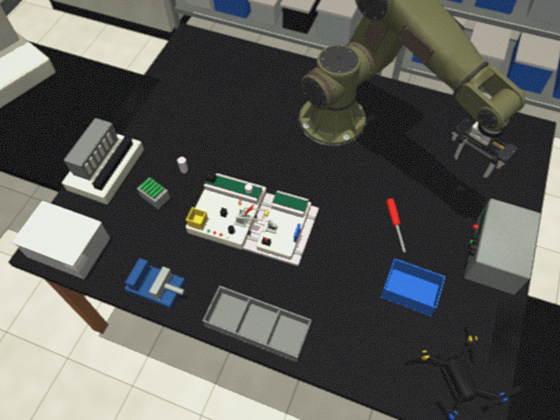

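View pics/side0.png

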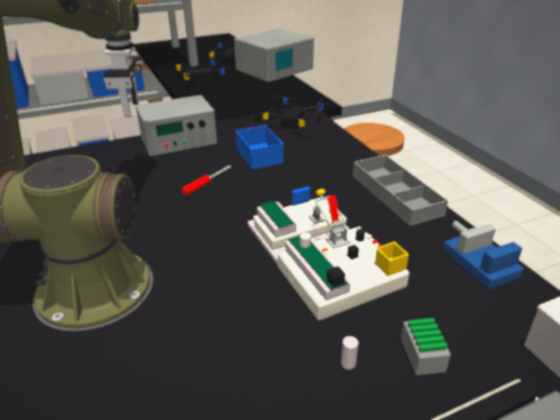

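Scene: the trainer and module lie around (190-318, 175-262), with the module on the right, so trainer +y is roughly world +y. In the side view the red lever is at (333,208), the knob at (320,192) and the blue plate at (302,195).

```bash
cat > h.py <<'E'
import numpy as np, cv2
from workcell import telemetry, cams
def hsv(im): return cv2.cvtColor(im,cv2.COLOR_BGR2HSV)
RNG={'green':((65,80,30),(95,255,200)),'blue':((105,150,60),(130,255,255)),'red':((0,170,90),(6,255,255)),'yellow':((22,150,90),(34,255,255))}
def blobs(im,c,box=None,amin=4):
    m=cv2.inRange(hsv(im),*RNG[c])
    if box is not None:
        k=np.zeros_like(m); k[box[1]:box[3],box[0]:box[2]]=255; m&=k
    n,l,st,ce=cv2.connectedComponentsWithStats(m)
    return [(st[i],ce[i],l==i) for i in range(1,n) if st[i][4]>=amin]
def backproj(m,uv,d):
    K=m['intrinsics']; uv=np.atleast_2d(uv).astype(float); d=np.atleast_1d(d)
    c=np.c_[(uv[:,0]-K[0,2])/K[0,0]*d,(uv[:,1]-K[1,2])/K[1,1]*d,d]
    return (c-m['t'])@m['R']
def plane(m,uv,z):
    o=backproj(m,uv,0.)[0:1]; p=backproj(m,uv,np.ones(len(np.atleast_2d(uv)))); r=p-o
    return o+r*((z-o[:,2])/r[:,2])[:,None]
def proj(m,X):
    c=np.atleast_2d(X)@m['R'].T+m['t']; p=c@m['intrinsics'].T; return p[:,:2]/p[:,2:]
def tri(ms,uvs):
    A=[];b=[]
    for m,uv in zip(ms,uvs):
        o=backproj(m,uv,0.)[0]; r=backproj(m,uv,1.)[0]-o; r/=np.linalg.norm(r); P=np.eye(3)-np.outer(r,r); A.append(P);b.append(P@o)
    X,res,_,_=np.linalg.lstsq(np.vstack(A),np.hstack(b),rcond=None); return X,np.sqrt(res)
E
python3 - <<'E'
from h import *
np.set_printoptions(precision=4,suppress=True)
boxes={'scene':(180,165,325,270),'side':(240,180,415,320)}
ims=[]
for n in boxes:
    im=cv2.imread(f'pics/{n}0.png'); d=np.load(f'{n}0.npy'); m=cams.camera_model(n)
    for c in RNG:
        for st,ce,l in blobs(im,c,boxes[n]):
            v,u=np.nonzero(l&(d>0)); P=backproj(m,np.c_[u,v],d[v,u])
            print(n,c,st,ce.round(1),np.median(P,0))
            if c=='green' and st[4]>80:
                cn=max(cv2.findContours(l.astype(np.uint8),0,1)[0],key=len)[:,0]
                r=cv2.boxPoints(cv2.minAreaRect(plane(m,cn,.077)[:,:2].astype(np.float32)*1000)); print('  rect mm',r.round(1).tolist())
    x0,y0,x1,y1=boxes[n]; c=cv2.resize(im[y0:y1,x0:x1],(800,290 if 0 else int(800*(y1-y0)/(x1-x0)))); cv2.imwrite(f'pics/{n}0c.png',c[:600])
E
```

```text
scene green [204 176  57  22 412] [233.5 185.7] [ 0.4642 -0.2033  0.0768]Traceback (most recent call last):
  File "<stdin>", line 13, in <module>
  File "h.py", line 16, in plane
    o=backproj(m,uv,0.)[0:1]; p=backproj(m,uv,np.ones(len(np.atleast_2d(uv)))); r=p-o
      ~~~~~~~~^^^^^^^^^
  File "h.py", line 13, in backproj
    c=np.c_[(uv[:,0]-K[0,2])/K[0,0]*d,(uv[:,1]-K[1,2])/K[1,1]*d,d]
      ~~~~~^^^^^^^^^^^^^^^^^^^^^^^^^^^^^^^^^^^^^^^^^^^^^^^^^^^^^^^
    res = self.concatenate(tuple(objs), axis=axis)
ValueError: all the input array dimensions except for the concatenation axis must match exactly, but along dimension 0, the array at index 0 has size 135 and the array at index 2 has size 1
```

```bash
sed -i 's/d=np.atleast_1d(d)$/d=np.broadcast_to(d,(len(uv),)).astype(float)/' h.py
python3 - <<'E'
from h import *
np.set_printoptions(precision=4,suppress=True)
boxes={'scene':(180,165,325,270),'side':(240,180,415,320)}
for n in boxes:
    im=cv2.imread(f'pics/{n}0.png'); d=np.load(f'{n}0.npy'); m=cams.camera_model(n)
    for c in RNG:
        for st,ce,l in blobs(im,c,boxes[n]):
            v,u=np.nonzero(l&(d>0)); P=backproj(m,np.c_[u,v],d[v,u])
            print(n,c,st,ce.round(1),np.median(P,0))
            if c=='green' and st[4]>80:
                cn=max(cv2.findContours(l.astype(np.uint8),0,1)[0],key=len)[:,0]
                r=cv2.boxPoints(cv2.minAreaRect(plane(m,cn,.077)[:,:2].astype(np.float32)*1000)); print('  rect mm',r.round(1).tolist())
    x0,y0,x1,y1=boxes[n]; cv2.imwrite(f'pics/{n}0c.png',cv2.resize(im[y0:y1,x0:x1],(720,720*(y1-y0)//(x1-x0)),interpolation=cv2.INTER_CUBIC))
E
```

```text
scene green [204 176  57  22 412] [233.5 185.7] [ 0.4642 -0.2033  0.0768]
  rect mm [[438.3999938964844, -108.0], [446.3999938964844, -302.1000061035156], [485.3999938964844, -300.5], [477.3999938964844, -106.30000305175781]]
scene green [273 192  35  19 325] [289.6 201.3] [ 0.4531 -0.0002  0.0771]
  rect mm [[431.5, 53.20000076293945], [435.3999938964844, -59.099998474121094], [474.8999938964844, -57.70000076293945], [470.8999938964844, 54.599998474121094]]
scene blue [294 224   6  17  40] [296.6 231.9] [0.5581 0.0636 0.087 ]
scene red [246 206   7   7  11] [249.5 209. ] [ 0.5604 -0.094   0.1392]
scene red [265 238   3   3   6] [265.7 239.2] [ 0.6084 -0.0229  0.0686]
scene yellow [186 207  21  22 311] [195.9 217.9] [ 0.6143 -0.2675  0.069 ]
scene yellow [265 211   3   5  11] [266.2 212.9] [ 0.5585 -0.0388  0.1418]
side green [260 200  33  27 414] [275.8 213.3] [ 0.4499 -0.0023  0.0766]
  rect mm [[426.8999938964844, 57.79999923706055], [432.5, -60.400001525878906], [477.29998779296875, -58.20000076293945], [471.70001220703125, 59.900001525878906]]
side green [290 237  57  52 698] [315.3 260.8] [ 0.4521 -0.2074  0.0767]
  rect mm [[433.8999938964844, -112.80000305175781], [442.5, -301.29998779296875], [482.1000061035156, -299.3999938964844], [473.5, -111.0]]
side green [408 319   7   1   7] [411. 319.] [ 0.5962 -0.3816  0.0009]
side blue [292 186  19  18 268] [300.6 194.4] [0.5478 0.0565 0.0714]
side red [328 195  10  26 181] [333.2 206.8] [ 0.5557 -0.1004  0.1246]
side red [374 239   4   4  11] [375.2 240.5] [ 0.6358 -0.1719  0.0497]
side yellow [316 188  10   8  57] [320.3 191.1] [ 0.555  -0.0413  0.1353]
side yellow [376 241  33  34 815] [391.8 257.6] [ 0.6194 -0.2645  0.072 ]
```

View pics/scene0c.png

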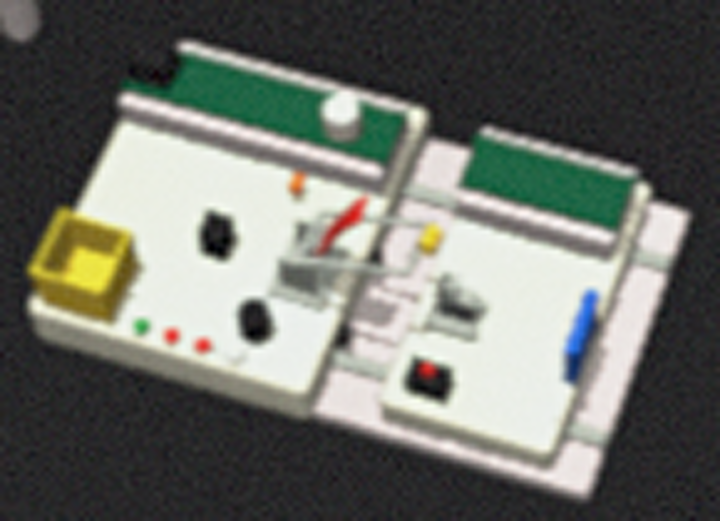

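The picture shows the lever upright, about (340,225) in the crop, with the loop stretched level towards the module and the knob at (430,238). The keeper is at (460,305), the push plate at (583,335), and there is a gap between trainer and module. The trainer's yaw is about 0.042 rad. Next I'll work out the wrist-camera mount and a viewing pose.

```bash
cat >> h.py <<'E'
from scipy.spatial.transform import Rotation as Ro
YAW=0.042
ex=np.array([np.cos(YAW),np.sin(YAW),0]); ey=np.array([-np.sin(YAW),np.cos(YAW),0]); ez=np.array([0,0,1.])
def goal(sgn=1): # tool y along trainer x, z down
    y=sgn*ex; z=-ez; return Ro.from_matrix(np.c_[np.cross(y,z),y,z])
def move(target_tcp,R=None,s=None):
    s=s or telemetry.observe(); C=Ro.from_quat(s['orientation'])
    d=C.inv().apply(np.array(target_tcp)-s['tcp_pos'])/0.1
    t=np.zeros(3) if R is None else (C.inv()*R).as_rotvec()/np.deg2rad(60)
    print('shift',d.round(3),'turn',t.round(3),'tcp',s['tcp_pos'].round(4),'t',s['time_s'],'F',s['ft_force'].round(2))
E
python3 - <<'E'
from h import *
np.set_printoptions(precision=4,suppress=True)
s=telemetry.observe(); m=cams.camera_model('wrist'); C=Ro.from_quat(s['orientation'])
cp=-m['R'].T@m['t']; print('cam in tool',C.inv().apply(cp-s['tcp_pos']),'axes rows in tool\n',C.inv().apply(m['R']), m['intrinsics'][0])
print(goal().as_matrix())
move([0.50,0.03,0.42],goal())
move([0.50,0.03,0.42],goal(-1))
E
```

```text
cam in tool [ 0.08   -0.0013  0.02  ] axes rows in tool
 [[ 0.001   1.      0.0009]
 [-0.9615  0.0012 -0.2748]
 [-0.2748 -0.0006  0.9615]] [318.0425   0.     281.2784]
[[-0.042   0.9991  0.    ]
 [ 0.9991  0.042   0.    ]
 [ 0.      0.     -1.    ]]
shift [-4.537 -3.377 -0.155] turn [-0.001  0.001  1.099] tcp [0.2029 0.5112 0.4042] t 0.1 F [ 0.15 -0.26  1.06]
shift [-4.537 -3.377 -0.155] turn [-0.001 -0.001 -1.901] tcp [0.2029 0.5112 0.4042] t 0.1 F [ 0.15 -0.26  1.06]
```

>>> carry_out(
  plan=[
    {"xyz": [-1,-1,0],"turn": [0,0,1],"gripper": 0},
    {"xyz": [-1,-1,0],"turn": [0,0,1],"gripper": 0},
    {"xyz": [-1,-1,0],"turn": [0,0,1],"gripper": 0},
    {"xyz": [-1,-1,0],"turn": [0,0,1],"gripper": 0},
    {"xyz": [-1,-1,0],"turn": [0,0,1],"gripper": 0},
    {"xyz": [-1,-1,0],"turn": [0,0,1],"gripper": 0},
    {"xyz": [-1,-1,0],"turn": [0,0,1],"gripper": 0},
  ],
)

```text
time_s: 0.8
tcp_pos: [0.259, 0.3812, 0.4045]
orientation: [0.656, 0.755, -0.0, 0.0]
ft_force: [0.8, -0.4, 0.2]
grip_width: 1.001
grasp_force: 0.0
```

>>> carry_out(
  plan=[
    {"xyz": [-1,0.6,0.1],"turn": [0,0,0],"gripper": 0},
    {"xyz": [-1,0.6,0.1],"turn": [0,0,0],"gripper": 0},
    {"xyz": [-1,0.6,0.1],"turn": [0,0,0],"gripper": 0},
  ],
)

```text
time_s: 1.1
tcp_pos: [0.3343, 0.2888, 0.3941]
orientation: [0.654, 0.756, -0.0, 0.0]
ft_force: [-0.7, 0.0, 0.2]
grip_width: 0.996
grasp_force: 0.0
```

>>> carry_out(
  plan=[
    {"xyz": [-1,0.6,0.1],"turn": [0,0,0],"gripper": 0},
    {"xyz": [-1,0.6,0.1],"turn": [0,0,0],"gripper": 0},
    {"xyz": [-1,0.6,0.1],"turn": [0,0,0],"gripper": 0},
  ],
)

```text
time_s: 1.4
tcp_pos: [0.4084, 0.1982, 0.3841]
orientation: [0.655, 0.756, -0.0, 0.0]
ft_force: [0.3, 0.6, -0.5]
grip_width: 1.0
grasp_force: 0.0
```

>>> carry_out(
  plan=[
    {"xyz": [-1,0.6,0.1],"turn": [0,0,0],"gripper": 0},
    {"xyz": [-1,0.6,0.1],"turn": [0,0,0],"gripper": 0},
    {"xyz": [-1,0.6,0.1],"turn": [0,0,0],"gripper": 0},
  ],
)

```text
time_s: 1.7
tcp_pos: [0.4823, 0.1078, 0.3739]
orientation: [0.655, 0.756, -0.0, -0.0]
ft_force: [0.1, 0.6, -0.4]
grip_width: 0.997
grasp_force: 0.0
```

>>> carry_out(
  plan=[
    {"xyz": [-1,0.6,0.1],"turn": [0,0,0.1],"gripper": 0},
    {"xyz": [-1,0.6,0.1],"turn": [0,0,0.1],"gripper": 0},
    {"xyz": [-1,0.6,0.1],"turn": [0,0,0.1],"gripper": 0},
    {"xyz": [-1,0.6,0.1],"turn": [0,0,0.1],"gripper": 0},
    {"xyz": [-1,0.6,0.1],"turn": [0,0,0.1],"gripper": 0},
  ],
)

```text
time_s: 2.2
tcp_pos: [0.5541, 0.021, 0.3644]
orientation: [0.692, 0.721, -0.0, -0.0]
ft_force: [0.4, 0.0, 0.9]
grip_width: 1.004
grasp_force: 0.0
```

Run:
```python
from h import *
np.set_printoptions(precision=4,suppress=True)
move([.553,.02,.36],goal())
m=cams.camera_model('wrist'); im,d=cams.snapshot('wrist'); cv2.imwrite('pics/w1.png',im); np.savez('w1.npz',d=d,R=m['R'],t=m['t'],intrinsics=m['intrinsics'])
for c in RNG:
    for st,ce,l in blobs(im,c,None,15):
        v,u=np.nonzero(l&(d>0)); P=backproj(m,np.c_[u,v],d[v,u]); print(c,st,ce.round(1),np.median(P,0))
        if c=='green' and st[4]>500:
            cn=max(cv2.findContours(l.astype(np.uint8),0,1)[0],key=len)[:,0]
            print('  rect mm',cv2.boxPoints(cv2.minAreaRect(plane(m,cn,.077)[:,:2].astype(np.float32)*1000)).round(1).tolist())
```

```text
shift [-0.01  -0.012  0.044] turn [-0.001 -0.    -0.001] tcp [0.5541 0.021  0.3644] t 2.2 F [0.4  0.02 0.93]
green [ 136  170   57  113 4428] [163.9 214.8] [0.4494 0.0151 0.0772]
  rect mm [[428.29998779296875, 52.599998474121094], [432.8999938964844, -52.79999923706055], [477.1000061035156, -50.79999923706055], [472.5, 54.5]]
green [ 161  366   48   54 1558] [186.6 398.1] [ 0.4651 -0.191   0.0773]
  rect mm [[437.1000061035156, -148.10000610351562], [440.1000061035156, -217.39999389648438], [484.29998779296875, -215.39999389648438], [481.20001220703125, -146.10000610351562]]
green [339 398  10   8  62] [343.9 401.9] [ 0.6362 -0.2145  0.0504]
blue [249 160  61  17 991] [278.8 168.2] [0.5498 0.0612 0.0894]
red [334 253  10  11  80] [338.1 258.5] [ 0.6083 -0.0233  0.0725]
red [342 367  10  11  72] [346.2 372.3] [ 0.6348 -0.1719  0.051 ]
red [265 373  28   7 176] [279.  376.2] [ 0.5565 -0.0872  0.1484]
red [341 384   9   9  63] [345.1 388.4] [ 0.6356 -0.1942  0.0511]
yellow [266 306  27  18 408] [278.7 314.6] [ 0.5543 -0.0391  0.1404]
```

View pics/w1.png

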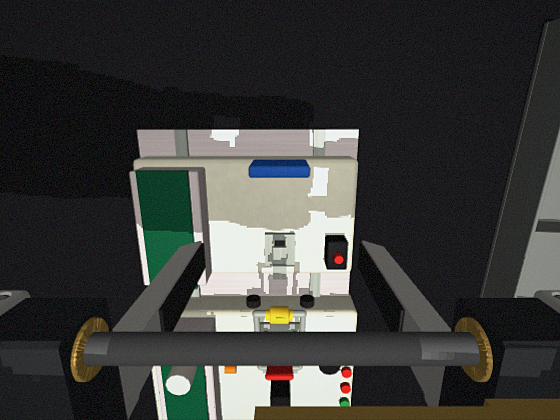

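The wrist view shows the push plate at (279,168), the keeper at (279,245), two bumpers at (253,301) and (307,301), the knob at (279,315) and the lever's end at (279,376). I'll take depth profiles along the latch plane.

Run:
```python
from h import *
np.set_printoptions(precision=1,suppress=True,linewidth=160)
z=np.load('w1.npz'); m=z; d=z['d']; im=cv2.imread('pics/w1.png')
v,u=np.nonzero(d>0); P=backproj(m,np.c_[u,v],d[v,u])
O=np.array([.5543,-.0391,0]); Q=np.c_[(P-O)@ex,(P-O)@ey,P[:,2]]*1000   # trainer frame about knob, mm
c=im[v,u].astype(int)
bl=(c[:,0]>c[:,2]+60)&(c[:,0]>c[:,1]+40)&(abs(Q[:,0])<30)&(Q[:,1]>50)
t=bl&(Q[:,2]>87); print('plate top y',np.percentile(Q[t,1],[2,50,98]),'x',np.percentile(Q[t,0],[1,99]),'z',np.median(Q[t,2]))
k=bl&(Q[:,2]<85); print('plate face y',np.percentile(Q[k,1],[10,50,90]) if k.any() else None)
def prof(x0,x1,y0,y1,st=2):
    for y in np.arange(y0,y1,st):
        s=(Q[:,0]>x0)&(Q[:,0]<x1)&(Q[:,1]>=y)&(Q[:,1]<y+st)
        if s.any(): print(y,s.sum(),np.percentile(Q[s,2],[5,50,95]),end=' | ')
    print()
print('keeper'); prof(-4,4,8,56)
s=(Q[:,2]>55)&(Q[:,2]<100)&(abs(Q[:,0])<30)&(Q[:,1]>15)&(Q[:,1]<55); print('keeper x',np.percentile(Q[s,0],[2,50,98]))
print('side x=30'); prof(26,32,-30,20,3)
y=(c[:,2]>120)&(c[:,1]>100)&(c[:,0]<60)&(abs(Q[:,0])<20)&(abs(Q[:,1])<20); print('knob',np.percentile(Q[y],[2,50,98],axis=0))
r=(c[:,2]>120)&(c[:,1]<50)&(c[:,0]<60)&(abs(Q[:,0])<20); print('lever',np.percentile(Q[r],[2,50,98],axis=0))
w=(abs(abs(Q[:,0])-21.5)<2.5)&(Q[:,2]>80)&(Q[:,1]>-70)&(Q[:,1]<5); 
for a in range(-70,5,6):
    q=w&(Q[:,1]>=a)&(Q[:,1]<a+6)
    if q.any(): print('leg',a+3,np.median(Q[q,2]),q.sum())
g=(c[:,1]>c[:,2]+25)&(c[:,1]>c[:,0]+8)&(abs(Q[:,2]-77)<3); 
for lo,hi in((20,200),(-400,-100)):
    q=g&(Q[:,1]>lo)&(Q[:,1]<hi); print('belt x',np.percentile(Q[q,0],[1,99]),'y',np.percentile(Q[q,1],[1,99]))
```

```text
plate top y [ 94.   98.2 102.1] x [-24.2  24. ] z 89.87213299110435
plate face y [102.2 102.3 102.5]
keeper
8 17 [89.3 90.  91.2] | 10 29 [76.2 89.7 91.1] | 12 37 [76.  89.  90.8] | 14 42 [76.2 86.2 90.3] | 16 18 [75.7 76.8 77.7] | 18 13 [76.1 76.9 78.3] | 20 16 [76.2 77.2 78.2] | 22 64 [50.9 60.3 77.6] | 24 37 [50.2 75.7 77.8] | 26 30 [50.6 72.9 77.8] | 28 33 [44.5 50.  52.2] | 30 14 [44.4 45.4 46.4] | 32 19 [44.1 45.1 46.2] | 34 14 [43.8 45.2 46.4] | 36 15 [44.1 45.1 46.6] | 38 15 [44.3 45.3 46.2] | 40 15 [44.  45.1 45.8] | 42 14 [44.2 45.1 46.4] | 44 16 [44.3 45.  46.2] | 46 15 [44.1 45.  45.8] | 48 16 [44.1 45.1 46.3] | 50 16 [44.4 45.1 45.7] | 52 16 [44.2 45.  45.7] | 54 16 [44.  45.  45.9] | 
keeper x [-5.9  0.4  6. ]
side x=30
-18 4 [43.5 43.5 43.7] | -15 14 [44.2 44.6 45.6] | -12 13 [44.3 45.1 45.8] | -9 18 [44.4 44.8 45.8] | -6 14 [43.9 44.8 45.8] | -3 17 [43.4 44.5 45.8] | 0 11 [44.1 44.9 45.3] | 3 16 [44.6 45.1 46.2] | 6 18 [44.  45.1 46.6] | 9 14 [44.3 44.9 45.8] | 12 17 [44.3 45.2 46.1] | 15 16 [43.8 44.8 46.6] | 18 19 [43.9 45.  46.3] | 
knob [[ -9.5  -6.9 136.4]
 [ -0.6  -0.2 140.7]
 [  9.    3.4 143.1]]
lever [[ -9.7 -50.5 146.5]
 [  0.1 -48.  148.2]
 [  9.7 -46.8 149.8]]
leg -31 116.64305807974478 20
leg -25 118.63893897651275 28
leg -19 120.7203674637374 24
leg -13 122.75457280822809 42
leg -7 121.62671986663707 8
belt x [-121.6  -78.4] y [21.4 95.9]
belt x [-121.4  -78. ] y [-173.1 -104. ]
```

The depth gives these values, in the trainer frame about the knob:

| Item | Measured position |
|---|---|
| Plate outer face | y = 102 mm |
| Keeper axis | y ≈ 13, z ≈ 80 mm (hook about +5 mm high) |
| Lever pivot | y ≈ -91.5 mm |
| Lever angle | about 2.1 |

So the module has to go in about 37 mm. I'll close the fingers and go down in front of the plate.

>>> carry_out(
  plan=[
    {"xyz": [0.66,-0.02,0],"turn": [0,0,0],"gripper": 255},
    {"xyz": [0.66,-0.02,0],"turn": [0,0,0],"gripper": 255},
    {"xyz": [0.66,-0.02,0.4],"turn": [0,0,0],"gripper": 255},
    {"xyz": [0.66,-0.02,0.8],"turn": [0,0,0],"gripper": 255},
    {"xyz": [0.66,-0.02,1.0],"turn": [0,0,0],"gripper": 255},
    {"xyz": [0.5,-0.02,1.0],"turn": [0,0,0],"gripper": 255},
    {"xyz": [0.5,-0.02,1.0],"turn": [0,0,0],"gripper": 255},
  ],
  grip_force=20,
)

```text
time_s: 2.95
tcp_pos: [0.5505, 0.0695, 0.2656]
orientation: [0.692, 0.722, 0.0, 0.0]
ft_force: [0.2, 0.2, 0.5]
grip_width: 0.441
grasp_force: 0.0
```

>>> carry_out(
  plan=[
    {"xyz": [-0.04,0,0],"turn": [0,0,0],"gripper": 255},
    {"xyz": [-0.08,0,0],"turn": [0,0,0],"gripper": 255},
    {"xyz": [-0.12,0,0],"turn": [0,0,0],"gripper": 255},
  ],
)

```text
time_s: 3.25
tcp_pos: [0.5511, 0.0582, 0.2658]
orientation: [0.692, 0.722, 0.001, 0.001]
ft_force: [2.4, 2.5, -0.0]
grip_width: 0.181
grasp_force: 1.4
```

>>> carry_out(
  plan=[
    {"xyz": [0,0,0],"turn": [0,0,0],"gripper": 255},
    {"xyz": [0,0,0],"turn": [0,0,0],"gripper": 255},
    {"xyz": [-0.04,0,0],"turn": [0,0,0],"gripper": 255},
    {"xyz": [-0.07,0,0],"turn": [0,0,0],"gripper": 255},
    {"xyz": [-0.1,0,0],"turn": [0,0,0],"gripper": 255},
    {"xyz": [-0.13,0,0],"turn": [0,0,0],"gripper": 255},
  ],
)

```text
time_s: 3.85
tcp_pos: [0.5515, 0.0451, 0.2646]
orientation: [0.692, 0.721, -0.0, -0.0]
ft_force: [-1.4, 1.9, 1.9]
grip_width: 0.004
grasp_force: 1.4
```

>>> carry_out(
  plan=[
    {"xyz": [-0.02,0,0],"turn": [0,0,0],"gripper": 255},
    {"xyz": [-0.04,0,0],"turn": [0,0,0],"gripper": 255},
  ],
)

```text
time_s: 4.05
tcp_pos: [0.5516, 0.0412, 0.2647]
orientation: [0.692, 0.721, -0.0, -0.0]
ft_force: [-0.4, 2.8, 2.0]
grip_width: 0.008
grasp_force: 1.3
```

>>> carry_out(
  plan=[
    {"xyz": [-0.02,0,0],"turn": [0,0,0],"gripper": 255},
  ],
)

```text
time_s: 4.15
tcp_pos: [0.5517, 0.0392, 0.2646]
orientation: [0.692, 0.721, -0.0, -0.0]
ft_force: [-0.8, 2.4, 1.8]
grip_width: 0.004
grasp_force: 1.3
```

>>> carry_out(
  plan=[
    {"xyz": [-0.01,0,0],"turn": [0,0,0],"gripper": 255},
    {"xyz": [-0.02,0,0],"turn": [0,0,0],"gripper": 255},
  ],
)

```text
time_s: 4.35
tcp_pos: [0.5518, 0.0374, 0.2646]
orientation: [0.692, 0.721, 0.0, -0.0]
ft_force: [-1.0, 5.5, 1.8]
grip_width: 0.007
grasp_force: 3.4
```

>>> carry_out(
  plan=[
    {"xyz": [-0.01,0,0],"turn": [0,0,0],"gripper": 255},
  ],
)

```text
time_s: 4.45
tcp_pos: [0.5518, 0.0368, 0.2647]
orientation: [0.692, 0.721, 0.0, -0.0]
ft_force: [-1.0, 11.6, 2.9]
grip_width: 0.004
grasp_force: 5.4
```

>>> carry_out(
  plan=[
    {"xyz": [-0.01,0,0],"turn": [0,0,0],"gripper": 255},
  ],
)

```text
time_s: 4.55
tcp_pos: [0.5518, 0.0361, 0.2647]
orientation: [0.692, 0.722, 0.001, -0.001]
ft_force: [-0.9, 15.0, 3.0]
grip_width: 0.004
grasp_force: 7.4
```

>>> carry_out(
  plan=[
    {"xyz": [0.02,0,0],"turn": [0,0,0],"gripper": 255},
    {"xyz": [0.2,0,0],"turn": [0,0,0],"gripper": 255},
    {"xyz": [0.25,0,-0.4],"turn": [0,0,0],"gripper": 0},
    {"xyz": [0,0,-0.8],"turn": [0,0,0],"gripper": 0},
    {"xyz": [-0.2,0,-1],"turn": [0,0,0],"gripper": 0},
    {"xyz": [-0.2,0,-1],"turn": [0,0,0],"gripper": 0},
    {"xyz": [-0.2,0,-1],"turn": [0,0,0],"gripper": 0},
  ],
)

```text
time_s: 5.25
tcp_pos: [0.5526, 0.0153, 0.364]
orientation: [0.693, 0.721, -0.0, -0.0]
ft_force: [0.3, 0.4, -0.7]
grip_width: 0.393
grasp_force: 0.0
```

```bash
cat >> h.py <<'E'
O=np.array([.5543,-.0391,0])
def K(P): return np.c_[(P-O)@ex,(P-O)@ey,P[:,2]]*1000
def look(name):
    s=telemetry.observe(); m=cams.camera_model('wrist'); im,d=cams.snapshot('wrist'); cv2.imwrite(f'pics/{name}.png',im)
    print('t',s['time_s'],'TCP K',K(s['tcp_pos'][None])[0].round(1),'F',s['ft_force'].round(1),'w',round(s['grip_width'],3))
    v,u=np.nonzero(d>0); return im,d,m,K(backproj(m,np.c_[u,v],d[v,u])),im[v,u].astype(int)
def prof(Q,x0,x1,y0,y1,st=2):
    for y in np.arange(y0,y1,st):
        s=(Q[:,0]>x0)&(Q[:,0]<x1)&(Q[:,1]>=y)&(Q[:,1]<y+st)
        if s.any(): print(y,s.sum(),np.percentile(Q[s,2],[5,50,95]),end=' | ')
    print()
def col(Q,c,n):
    if n=='blue': s=(c[:,0]>c[:,2]+60)&(c[:,0]>c[:,1]+40)&(Q[:,1]>20)
    if n=='yellow': s=(c[:,2]>110)&(c[:,1]>90)&(c[:,0]<60)&(Q[:,1]>-80)
    if n=='red': s=(c[:,2]>110)&(c[:,1]<50)&(c[:,0]<60)
    s&=abs(Q[:,0])<30; print(n,np.percentile(Q[s],[2,50,98],axis=0).tolist() if s.any() else None,s.sum())
def legs(Q,y0,y1,zmin):
    for a in range(y0,y1,6):
        q=(abs(abs(Q[:,0])-21.5)<2.5)&(Q[:,2]>zmin)&(Q[:,1]>=a)&(Q[:,1]<a+6)
        if q.sum()>3: print('leg',a+3,np.median(Q[q,2]).round(1),q.sum(),end='; ')
    print()
E
python3 - <<'E'
from h import *
np.set_printoptions(precision=1,suppress=True,linewidth=160)
im,d,m,Q,c=look('w2')
col(Q,c,'blue');col(Q,c,'yellow');col(Q,c,'red'); legs(Q,-90,-5,85)
prof(Q,-5,5,-36,0)
E
```

```text
t 5.25 TCP K [  0.6  54.4 364. ] F [ 0.3  0.4 -0.7] w 0.393
blue [[-23.352003113115675, 57.14376877806382, 49.04713422695915], [-0.9557271149923887, 65.33445863747134, 88.3468736410927], [22.49760171896602, 66.00797098865483, 91.2420781023602]] 1205
yellow [[-19.32364247179599, -7.066207748879245, 136.31435496251618], [-0.8084214055323455, 2.881873192834583, 142.60533622662172], [20.11182842389626, 83.47157101570184, 283.8718673982094]] 634
red [[-9.88601101117875, -50.0186745509754, 145.4534498562707], [0.6307218647859908, -47.85753276329608, 147.95822841093224], [9.633836300342075, -46.571504700747816, 150.08840461351727]] 120
leg -39 113.6 18; leg -33 115.7 26; leg -27 117.8 28; leg -21 119.8 24; leg -15 122.2 28; leg -9 122.1 29; 
-28 14 [75.9 76.5 77.3] | -26 24 [76.2 77.2 89.9] | -24 65 [76.4 86.6 90.8] | -22 27 [76.6 77.6 90.2] | -20 23 [76.4 77.1 78. ] | -18 20 [76.1 77.  77.7] | -16 23 [76.  76.9 78. ] | -14 113 [50.8 61.  77.2] | -12 52 [50.5 74.7 77.6] | -10 25 [ 50.   51.2 140. ] | -8 59 [ 44.7  49.3 141.6] | -6 40 [ 44.5 141.5 142.8] | -4 50 [ 44.8 141.4 143.1] | -2 61 [ 44.6 141.7 142.7] |
```

Module is home: the plate moved 36.4 mm, the keeper axis is now at y≈-24.8, z≈80, and the knob centre is at about (-1.7, 136.5). Now I'll pinch the knob from above.

>>> carry_out(
  plan=[
    {"xyz": [-0.3,-0.01,0],"turn": [0,0,0],"gripper": 125},
    {"xyz": [-0.54,-0.01,0],"turn": [0,0,0],"gripper": 125},
    {"xyz": [-0.54,-0.01,0],"turn": [0,0,0],"gripper": 125},
    {"xyz": [-0.54,-0.01,0.15],"turn": [0,0,0],"gripper": 125},
    {"xyz": [-0.54,-0.01,0.3],"turn": [0,0,0],"gripper": 125},
    {"xyz": [-0.54,-0.01,0.38],"turn": [0,0,0],"gripper": 125},
    {"xyz": [-0.54,-0.01,0.38],"turn": [0,0,0],"gripper": 125},
  ],
  grip_force=20,
)

```text
time_s: 6.0
tcp_pos: [0.5538, -0.0378, 0.325]
orientation: [0.692, 0.722, -0.001, -0.001]
ft_force: [-0.2, 0.8, 0.2]
grip_width: 0.514
grasp_force: 0.0
```

Run:
```python
from h import *
np.set_printoptions(precision=1,suppress=True,linewidth=160)
im,d,m,Q,c=look('w3')
s=(c[:,2]>110)&(c[:,1]>90)&(c[:,0]<60)&(abs(Q[:,0])<15)&(Q[:,1]>-30)&(Q[:,1]<30)&(Q[:,2]<170); print(np.percentile(Q[s],[2,50,98],axis=0),s.sum())
cv2.imwrite('pics/w3c.png',im[200:420,100:460])
```

```text
t 6.0 TCP K [ -0.4   1.3 325. ] F [-0.2  0.8  0.2] w 0.514
[[ -9.2  -7.8 136.7]
 [ -0.3  -1.2 140.8]
 [  9.4   3.2 142.9]] 624
```

View pics/w3c.png

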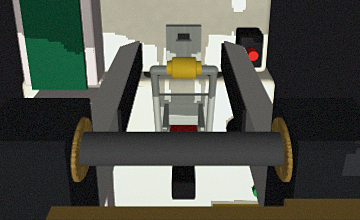

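The knob, at (183,68) in the crop, lies centred between the open fingers. I'll close with a light grip.

>>> carry_out(
  plan=[
    {"xyz": [0,0,0],"turn": [0,0,0],"gripper": 255},
    {"xyz": [0,0,0],"turn": [0,0,0],"gripper": 255},
    {"xyz": [0,0,0],"turn": [0,0,0],"gripper": 255},
    {"xyz": [0,0,0],"turn": [0,0,0],"gripper": 255},
    {"xyz": [0,0,0],"turn": [0,0,0],"gripper": 255},
  ],
  grip_force=24,
)

```text
time_s: 6.55
tcp_pos: [0.5541, -0.0386, 0.327]
orientation: [0.692, 0.721, 0.0, 0.0]
ft_force: [3.3, 0.7, 0.8]
grip_width: 0.203
grasp_force: 24.0
```

>>> carry_out(
  plan=[
    {"xyz": [0,0.003,0.04],"turn": [0,0,0],"gripper": 255},
    {"xyz": [0,0.003,0.08],"turn": [0,0,0],"gripper": 255},
    {"xyz": [0,0.003,0.12],"turn": [0,0,0],"gripper": 255},
    {"xyz": [0,0.003,0.16],"turn": [0,0,0],"gripper": 255},
    {"xyz": [0,0.003,0.2],"turn": [0,0,0],"gripper": 255},
    {"xyz": [0.005,0.003,0.24],"turn": [0,0,0],"gripper": 255},
    {"xyz": [0.005,0.003,0.24],"turn": [0,0,0],"gripper": 255},
  ],
)

```text
time_s: 7.25
tcp_pos: [0.5542, -0.0381, 0.3021]
orientation: [0.692, 0.721, -0.0, -0.0]
ft_force: [2.8, 2.2, 0.0]
grip_width: 0.208
grasp_force: 24.0
```

Run:
```python
from h import *
np.set_printoptions(precision=1,suppress=True,linewidth=160)
im,d,m,Q,c=look('w4')
s=(c[:,2]>110)&(c[:,1]>90)&(c[:,0]<60)&(abs(Q[:,0])<15)&(Q[:,1]>-30)&(Q[:,1]<30)&(Q[:,2]<170); print(np.percentile(Q[s],[2,50,98],axis=0),s.sum())
col(Q,c,'red'); legs(Q,-90,0,85); prof(Q,-18,-8,-35,0,2)
cv2.imwrite('pics/w4c.png',cv2.resize(im[180:360,180:400],None,fx=3,fy=3))
```

```text
t 7.25 TCP K [ -0.    1.  302.1] F [2.8 2.2 0. ] w 0.208
[[ -9.3  -6.2 111.9]
 [  0.1   0.6 116. ]
 [  8.8   4.9 118.3]] 621
red None 0
leg -87 97.7 12; 
-25 6 [50.6 51.2 51.5] | -23 12 [50.7 51.1 51.7] | -21 13 [50.3 51.2 52.3] | -19 14 [50.3 51.1 51.9] | -17 25 [ 50.3  51.7 103. ] | -15 34 [ 45.2  52.1 102.8] | -13 39 [ 45.1  51.3 197.5] | -11 42 [ 45.   51.4 197.7] | -9 104 [ 44.9 125.1 200.3] | -7 92 [ 44.5 142.7 202.7] | -5 94 [ 44.5 143.  203.8] | -3 127 [ 44.4 163.6 205.4] | -1 129 [ 44.4 157.  205.7] |
```

View pics/w4c.png

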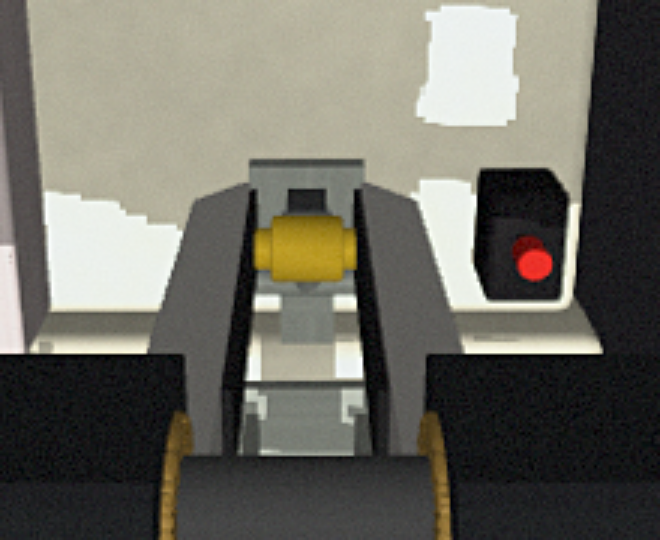

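The knob is held at (305,250) in the crop, with the keeper's shelf below it. Depth puts the bar at y≈-15.5, z≈100, outside the lip end at about -22. Now I'll ease it down past the lip.

>>> carry_out(
  plan=[
    {"xyz": [0.005,0.005,0.03],"turn": [0,0,0],"gripper": 255},
    {"xyz": [0.01,0.005,0.06],"turn": [0,0,0],"gripper": 255},
    {"xyz": [0.02,0.005,0.09],"turn": [0,0,0],"gripper": 255},
    {"xyz": [0.02,0.005,0.12],"turn": [0,0,0],"gripper": 255},
  ],
)

```text
time_s: 7.7
tcp_pos: [0.5546, -0.0361, 0.2903]
orientation: [0.692, 0.721, -0.0, -0.0]
ft_force: [-1.0, 1.0, 1.2]
grip_width: 0.21
grasp_force: 24.0
```

>>> carry_out(
  plan=[
    {"xyz": [0.005,0,0.03],"turn": [0,0,0],"gripper": 255},
    {"xyz": [0.01,0,0.06],"turn": [0,0,0],"gripper": 255},
  ],
)

```text
time_s: 7.9
tcp_pos: [0.5545, -0.0351, 0.2843]
orientation: [0.692, 0.721, -0.0, -0.0]
ft_force: [-0.9, 0.0, 1.2]
grip_width: 0.208
grasp_force: 24.0
```

>>> carry_out(
  plan=[
    {"xyz": [0.005,0,0.02],"turn": [0,0,0],"gripper": 255},
  ],
)

```text
time_s: 8.0
tcp_pos: [0.5545, -0.0346, 0.2823]
orientation: [0.692, 0.721, -0.0, -0.0]
ft_force: [-0.7, -2.2, 0.4]
grip_width: 0.204
grasp_force: 24.0
```

>>> carry_out(
  plan=[
    {"xyz": [0,0,0.01],"turn": [0,0,0],"gripper": 255},
  ],
)

```text
time_s: 8.1
tcp_pos: [0.5545, -0.0345, 0.2814]
orientation: [0.692, 0.722, -0.0, -0.0]
ft_force: [-0.8, -0.4, 2.2]
grip_width: 0.209
grasp_force: 24.0
```

>>> carry_out(
  plan=[
    {"xyz": [0,0,0.01],"turn": [0,0,0],"gripper": 255},
  ],
)

```text
time_s: 8.2
tcp_pos: [0.5545, -0.0345, 0.2806]
orientation: [0.692, 0.721, -0.0, -0.0]
ft_force: [-0.7, -0.1, 1.3]
grip_width: 0.205
grasp_force: 24.0
```

>>> carry_out(
  plan=[
    {"xyz": [0,0,0.005],"turn": [0,0,0],"gripper": 255},
  ],
)

```text
time_s: 8.3
tcp_pos: [0.5545, -0.0345, 0.2801]
orientation: [0.692, 0.721, -0.0, -0.0]
ft_force: [-1.2, 0.4, 1.7]
grip_width: 0.206
grasp_force: 24.0
```

>>> carry_out(
  plan=[
    {"xyz": [0,0,0.005],"turn": [0,0,0],"gripper": 255},
    {"xyz": [0,0,0.01],"turn": [0,0,0],"gripper": 255},
  ],
)

```text
time_s: 8.5
tcp_pos: [0.5546, -0.0346, 0.2792]
orientation: [0.692, 0.721, 0.0, -0.0]
ft_force: [-2.5, 0.6, 4.2]
grip_width: 0.201
grasp_force: 24.0
```

Run:
```python
from h import *
np.set_printoptions(precision=1,suppress=True,linewidth=160)
im,d,m,Q,c=look('w5')
s=(c[:,2]>110)&(c[:,1]>90)&(c[:,0]<60)&(abs(Q[:,0])<15)&(Q[:,1]>-30)&(Q[:,1]<30)&(Q[:,2]<170); print(np.percentile(Q[s],[2,50,98],axis=0),s.sum())
q=Q[(abs(abs(Q[:,0])-12)<4)&(Q[:,2]>60)&(Q[:,2]<100)&(Q[:,1]<-4)&(Q[:,1]>-40)]; print('bar',np.percentile(q,[5,50,95],axis=0) if len(q) else 0,len(q))
prof(Q,-5,5,-30,-4,2)
```

```text
t 8.5 TCP K [  0.5   4.5 279.2] F [-2.5  0.6  4.2] w 0.201
[[-8.7 -2.4 88.6]
 [ 0.   4.  93.3]
 [ 9.3  8.1 95.5]] 612
bar [[ -9.9 -15.3  79. ]
 [  8.  -12.5  82.2]
 [ 10.5 -10.5  83.5]] 91
-30 48 [89.1 89.9 90.7] | -28 76 [76.2 89.5 90.9] | -26 97 [76.1 89.4 90.7] | -24 125 [76.5 88.  90.6] | -22 61 [76.2 77.6 90.5] | -20 25 [76.3 77.1 77.8] | -16 37 [81.6 82.5 83.4] | -14 48 [81.4 82.8 84. ] | -12 54 [77.3 81.6 85.2] | -10 30 [49.1 85.3 86.2] | -8 95 [44.5 48.9 86.5] | -6 36 [44.  45.  87.5] |
```

The bar is on the shelf: 4 N at z≈80, y≈-13.5. I'll slide it back under the lip to the post.

>>> carry_out(
  plan=[
    {"xyz": [-0.02,0,-0.005],"turn": [0,0,0],"gripper": 255},
    {"xyz": [-0.04,0,-0.006],"turn": [0,0,0],"gripper": 255},
    {"xyz": [-0.06,0,-0.007],"turn": [0,0,0],"gripper": 255},
    {"xyz": [-0.08,0,-0.008],"turn": [0,0,0],"gripper": 255},
  ],
)

```text
time_s: 8.95
tcp_pos: [0.5549, -0.0427, 0.2799]
orientation: [0.692, 0.721, 0.0, -0.0]
ft_force: [-2.2, 3.2, 1.1]
grip_width: 0.201
grasp_force: 24.0
```

>>> carry_out(
  plan=[
    {"xyz": [-0.01,0,0],"turn": [0,0,0],"gripper": 255},
    {"xyz": [-0.02,0,-0.002],"turn": [0,0,0],"gripper": 255},
  ],
)

```text
time_s: 9.15
tcp_pos: [0.555, -0.0447, 0.2801]
orientation: [0.692, 0.721, 0.0, -0.0]
ft_force: [-2.1, 3.5, 0.7]
grip_width: 0.207
grasp_force: 24.0
```

>>> carry_out(
  plan=[
    {"xyz": [-0.01,0,0],"turn": [0,0,0],"gripper": 255},
  ],
)

```text
time_s: 9.25
tcp_pos: [0.555, -0.0456, 0.2801]
orientation: [0.692, 0.721, 0.0, -0.0]
ft_force: [-1.9, 4.7, 2.2]
grip_width: 0.201
grasp_force: 24.0
```

Run:
```python
from h import *
np.set_printoptions(precision=1,suppress=True,linewidth=160)
im,d,m,Q,c=look('w6')
s=(c[:,2]>110)&(c[:,1]>90)&(c[:,0]<60)&(abs(Q[:,0])<15)&(Q[:,1]>-30)&(Q[:,1]<30)&(Q[:,2]<170); print(np.percentile(Q[s],[2,50,98],axis=0),s.sum())
q=Q[(abs(abs(Q[:,0])-11)<4)&(Q[:,2]>60)&(Q[:,2]<100)&(Q[:,1]<-14)&(Q[:,1]>-40)]; print('bar',np.percentile(q,[5,50,95],axis=0) if len(q) else 0,len(q))
prof(Q,-5,5,-30,-4,2); col(Q,c,'blue')
cv2.imwrite('pics/w6c.png',cv2.resize(im[180:360,180:400],None,fx=3,fy=3))
```

```text
t 9.25 TCP K [  0.4  -6.5 280.1] F [-1.9  4.7  2.2] w 0.201
[[ -8.7 -13.4  89.4]
 [ -0.   -6.9  94.2]
 [  9.3  -2.9  96.4]] 616
bar [[-10.  -26.6  79.4]
 [  7.4 -23.2  82.1]
 [ 10.5 -18.8  87.3]] 112
-30 52 [88.9 89.9 91.3] | -28 49 [89.  90.1 90.9] | -26 48 [89.2 90.1 90.8] | -24 128 [81.7 87.6 90.8] | -22 53 [79.9 84.9 90.5] | -20 18 [84.4 86.6 87.5] | -18 7 [87.  87.4 88. ] | -16 2 [57.8 74.3 90.9] | -14 164 [50.4 58.2 95. ] | -12 81 [50.5 94.9 96.2] | -10 91 [50.2 95.  96.3] | -8 145 [44.8 51.2 96.1] | -6 123 [44.5 93.3 95.2] | 
blue [[-23.42509183249271, 56.64941916080638, 71.29388579400882], [-0.0003391417743431518, 61.434723170723565, 89.76819351319237], [23.133849466935125, 65.82498469717153, 91.19353181281149]] 1816
```

View pics/w6c.png

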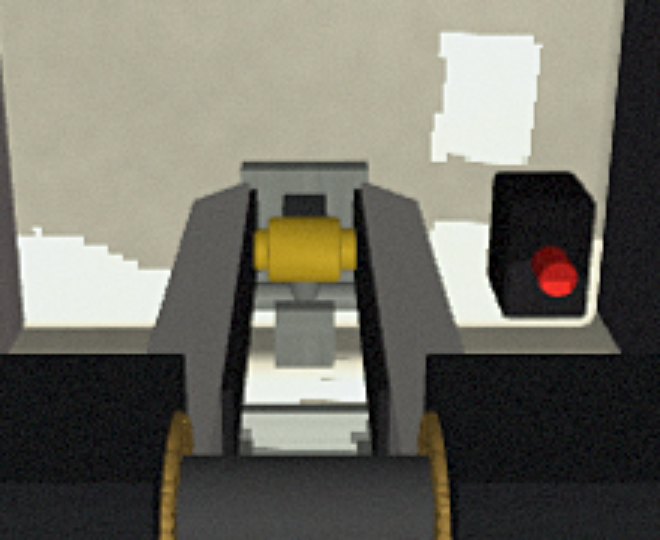

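The bar is under the lip: y≈-23.5, stem emerging below the lip at (305,290) in the crop, and the module hasn't moved. Let go of the knob, rise and close the fingers.

>>> carry_out(
  plan=[
    {"xyz": [-0.005,0,0],"turn": [0,0,0],"gripper": 255},
    {"xyz": [-0.003,0,0],"turn": [0,0,0],"gripper": 150},
    {"xyz": [-0.003,0,0],"turn": [0,0,0],"gripper": 150},
    {"xyz": [-0.003,0,0],"turn": [0,0,0],"gripper": 150},
    {"xyz": [-0.003,0,0],"turn": [0,0,0],"gripper": 150},
  ],
)

```text
time_s: 9.8
tcp_pos: [0.5551, -0.046, 0.2801]
orientation: [0.692, 0.721, -0.0, 0.0]
ft_force: [-0.3, -0.5, 0.4]
grip_width: 0.414
grasp_force: 0.0
```

>>> carry_out(
  plan=[
    {"xyz": [0,0,-0.15],"turn": [0,0,0],"gripper": 150},
    {"xyz": [0,0,-0.4],"turn": [0,0,0],"gripper": 150},
    {"xyz": [0,0,-0.8],"turn": [0,0,0],"gripper": 150},
    {"xyz": [0.4,0,-0.8],"turn": [0,0,0],"gripper": 150},
    {"xyz": [0.4,0,-0.8],"turn": [0,0,0],"gripper": 150},
  ],
)

```text
time_s: 10.3
tcp_pos: [0.5532, -0.0034, 0.3612]
orientation: [0.692, 0.722, 0.001, 0.001]
ft_force: [-0.3, -0.2, 0.2]
grip_width: 0.413
grasp_force: 0.0
```

Run:
```python
from h import *
np.set_printoptions(precision=1,suppress=True,linewidth=160)
im,d,m,Q,c=look('w7')
q=Q[(abs(abs(Q[:,0])-12)<5)&(Q[:,2]>60)&(Q[:,2]<100)&(Q[:,1]<-14)&(Q[:,1]>-40)]; print('bar',np.percentile(q,[5,50,95],axis=0),len(q))
col(Q,c,'yellow'); col(Q,c,'blue'); col(Q,c,'red'); legs(Q,-90,-15,70); prof(Q,-5,5,-34,-4,2)
```

```text
t 10.3 TCP K [  0.4  35.7 361.2] F [-0.3 -0.2  0.2] w 0.413
bar [[-16.8 -36.4  80.3]
 [ -7.7 -24.4  82.2]
 [ 16.8 -22.1  83.4]] 172
yellow [[-20.57545588557276, -13.349887611120183, 90.15347688088704], [-0.4481324290037425, 55.4124722312839, 276.6872776332164], [21.253602553517094, 65.37067636949457, 281.1668765920519]] 505
blue [[-23.521965262361086, 57.04538949703201, 53.775241241721766], [-0.534413141181045, 64.325243256578, 89.27422759700417], [22.67124271923608, 65.89957221430272, 91.29075895416499]] 1088
red [[-9.993069181945831, -110.46956765809324, 106.99451009709422], [-0.25593974295802185, -104.80808793385413, 122.17616763006052], [9.760356720995764, -98.14082950515088, 135.6179050082094]] 963
leg -75 88.4 19; leg -69 88.2 27; leg -63 87.3 23; leg -57 86.5 26; leg -51 85.9 23; leg -45 84.7 31; leg -39 83.7 30; leg -33 83.0 31; leg -27 82.2 34; leg -21 81.9 17; 
-34 24 [89.2 90.  90.7] | -32 23 [89.4 89.9 91.1] | -30 28 [89.2 90.1 91. ] | -28 24 [88.8 90.2 91. ] | -26 26 [83.7 89.9 90.9] | -24 69 [80.6 87.3 91. ] | -22 11 [82.3 85.9 88.2] | -20 8 [85.2 86.6 87.3] | -16 5 [93.5 93.9 94. ] | -14 97 [50.8 59.4 95.1] | -12 43 [50.4 94.7 96.4] | -10 47 [50.7 94.7 96.3] | -8 71 [44.7 51.  96.1] | -6 60 [44.4 92.7 95.2] |
```

View pics/w7.png

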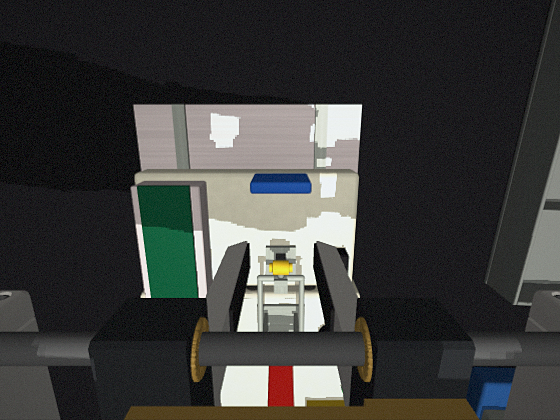

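The picture shows the loop hooked: knob at (281,267), legs running to the red lever at (281,385), and the plate unmoved. Lever face gives L≈1.16, matching the pivot model. Now I'll close the fingers and come up to the lever's pressing face.

>>> carry_out(
  plan=[
    {"xyz": [-0.3,0,0],"turn": [0,0,0],"gripper": 255},
    {"xyz": [-0.6,0,0],"turn": [0,0,0],"gripper": 255},
    {"xyz": [-0.9,0,0],"turn": [0,0,0],"gripper": 255},
    {"xyz": [-0.9,0,0.1],"turn": [0,0,0],"gripper": 255},
    {"xyz": [-0.9,0,0.2],"turn": [0,0,0],"gripper": 255},
    {"xyz": [-0.9,0,0.25],"turn": [0,0,0],"gripper": 255},
    {"xyz": [-0.9,0,0.25],"turn": [0,0,0],"gripper": 255},
  ],
  grip_force=20,
)

```text
time_s: 11.05
tcp_pos: [0.557, -0.0951, 0.3339]
orientation: [0.692, 0.722, -0.0, -0.001]
ft_force: [0.4, -0.5, -0.4]
grip_width: 0.005
grasp_force: 0.0
```

>>> carry_out(
  plan=[
    {"xyz": [-0.15,0,0.04],"turn": [0,0,0],"gripper": 255},
    {"xyz": [-0.3,0,0.04],"turn": [0,0,0],"gripper": 255},
    {"xyz": [-0.36,0,0.04],"turn": [0,0,0],"gripper": 255},
    {"xyz": [-0.38,0,0.04],"turn": [0,0,0],"gripper": 255},
  ],
)

```text
time_s: 11.45
tcp_pos: [0.5586, -0.135, 0.3313]
orientation: [0.693, 0.721, 0.0, 0.0]
ft_force: [-0.2, 0.0, -0.8]
grip_width: 0.01
grasp_force: 0.0
```

Run:
```python
from h import *
s=telemetry.observe(); k=K(s['tcp_pos'][None])[0]; print(k.round(1),s['ft_force'].round(1),s['grip_width'])
for L in (1.1,1.0,.9,.8,.7,.6,.5,.4,.3,.2,.1,0,-.03):
    p=np.array([-91.5,75])+60*np.array([-np.cos(L),np.sin(L)])+6*np.array([np.sin(L),np.cos(L)])+[10.5,199]
    print(L,((p[0]-k[1])/100).round(3),((k[2]-p[1])/100).round(3))
```

```text
[ 3.000e-01 -9.600e+01  3.313e+02] [-0.2  0.  -0.8] 0.010275755480455815
1.1 -0.069 0.011
1.0 -0.124 0.036
0.9 -0.176 0.066
0.8 -0.225 0.101
0.7 -0.271 0.141
0.6 -0.312 0.185
0.5 -0.348 0.233
0.4 -0.38 0.284
0.3 -0.406 0.338
0.2 -0.426 0.395
0.1 -0.441 0.453
0 -0.45 0.513
-0.03 -0.452 0.531
```

>>> carry_out(
  plan=[
    {"xyz": [-0.07,0,0.01],"turn": [0,0,0],"gripper": 255},
    {"xyz": [-0.1,0,0.025],"turn": [0,0,0],"gripper": 255},
    {"xyz": [-0.125,0,0.035],"turn": [0,0,0],"gripper": 255},
    {"xyz": [-0.15,0,0.05],"turn": [0,0,0],"gripper": 255},
  ],
)

```text
time_s: 11.85
tcp_pos: [0.5593, -0.1487, 0.3264]
orientation: [0.692, 0.722, 0.0, 0.0]
ft_force: [-1.2, 3.4, 5.4]
grip_width: 0.0
grasp_force: 2.5
```

>>> carry_out(
  plan=[
    {"xyz": [-0.025,0,0.015],"turn": [0,0,0],"gripper": 255},
    {"xyz": [-0.05,0,0.035],"turn": [0,0,0],"gripper": 255},
    {"xyz": [-0.075,0,0.05],"turn": [0,0,0],"gripper": 255},
  ],
)

```text
time_s: 12.15
tcp_pos: [0.5596, -0.1563, 0.3214]
orientation: [0.692, 0.722, 0.0, 0.0]
ft_force: [-1.5, 4.0, 5.3]
grip_width: 0.004
grasp_force: 3.1
```

>>> carry_out(
  plan=[
    {"xyz": [-0.025,0,0.02],"turn": [0,0,0],"gripper": 255},
    {"xyz": [-0.046,0,0.04],"turn": [0,0,0],"gripper": 255},
    {"xyz": [-0.068,0,0.062],"turn": [0,0,0],"gripper": 255},
    {"xyz": [-0.087,0,0.084],"turn": [0,0,0],"gripper": 255},
  ],
)

```text
time_s: 12.55
tcp_pos: [0.56, -0.1651, 0.313]
orientation: [0.692, 0.722, 0.0, 0.0]
ft_force: [-1.5, 2.0, 5.9]
grip_width: 0.006
grasp_force: 3.1
```

>>> carry_out(
  plan=[
    {"xyz": [-0.019,0,0.024],"turn": [0,0,0],"gripper": 255},
    {"xyz": [-0.036,0,0.048],"turn": [0,0,0],"gripper": 255},
    {"xyz": [-0.053,0,0.073],"turn": [0,0,0],"gripper": 255},
    {"xyz": [-0.068,0,0.099],"turn": [0,0,0],"gripper": 255},
  ],
)

```text
time_s: 12.95
tcp_pos: [0.5603, -0.172, 0.3031]
orientation: [0.692, 0.722, -0.0, 0.001]
ft_force: [-0.3, 0.6, 4.6]
grip_width: 0.005
grasp_force: 2.3
```

>>> carry_out(
  plan=[
    {"xyz": [-0.014,0,0.027],"turn": [0,0,0],"gripper": 255},
    {"xyz": [-0.026,0,0.054],"turn": [0,0,0],"gripper": 255},
    {"xyz": [-0.036,0,0.082],"turn": [0,0,0],"gripper": 255},
  ],
)

```text
time_s: 13.25
tcp_pos: [0.5604, -0.1756, 0.2945]
orientation: [0.692, 0.721, -0.0, 0.0]
ft_force: [0.6, -1.4, 3.6]
grip_width: 0.006
grasp_force: 1.4
```

>>> carry_out(
  plan=[
    {"xyz": [-0.01,0,0.029],"turn": [0,0,0],"gripper": 255},
    {"xyz": [-0.018,0,0.058],"turn": [0,0,0],"gripper": 255},
    {"xyz": [-0.025,0,0.087],"turn": [0,0,0],"gripper": 255},
  ],
)

```text
time_s: 13.55
tcp_pos: [0.5604, -0.1778, 0.2853]
orientation: [0.692, 0.722, -0.0, -0.0]
ft_force: [0.0, 0.2, 0.1]
grip_width: 0.002
grasp_force: 0.1
```

>>> carry_out(
  plan=[
    {"xyz": [-0.006,0,0.03],"turn": [0,0,0],"gripper": 255},
    {"xyz": [-0.01,0,0.055],"turn": [0,0,0],"gripper": 255},
  ],
)

```text
time_s: 13.75
tcp_pos: [0.5605, -0.1788, 0.2805]
orientation: [0.692, 0.721, 0.0, -0.0]
ft_force: [-9.6, 5.8, 25.1]
grip_width: 0.001
grasp_force: 12.6
```

>>> carry_out(
  plan=[
    {"xyz": [0,0,0.01],"turn": [0,0,0],"gripper": 255},
  ],
)

```text
time_s: 13.85
tcp_pos: [0.5605, -0.1787, 0.2805]
orientation: [0.692, 0.722, 0.0, -0.0]
ft_force: [-9.4, 4.5, 21.4]
grip_width: 0.004
grasp_force: 11.0
```

It snapped over centre at about 0.2, and I've pressed it down on the stop. Now I'll lift off and check.

>>> carry_out(
  plan=[
    {"xyz": [0,0,-0.05],"turn": [0,0,0],"gripper": 255},
    {"xyz": [0,0,-0.3],"turn": [0,0,0],"gripper": 255},
    {"xyz": [0,0,-0.7],"turn": [0,0,0],"gripper": 255},
    {"xyz": [0,0,-1],"turn": [0,0,0],"gripper": 0},
    {"xyz": [0.5,0,-1],"turn": [0,0,0],"gripper": 0},
    {"xyz": [0.9,0,-1],"turn": [0,0,0],"gripper": 0},
    {"xyz": [0.9,0,-1],"turn": [0,0,0],"gripper": 0},
    {"xyz": [0.9,0,-1],"turn": [0,0,0],"gripper": 0},
  ],
)

```text
time_s: 14.65
tcp_pos: [0.5568, -0.0884, 0.3795]
orientation: [0.692, 0.722, -0.0, 0.0]
ft_force: [0.3, -0.4, 0.8]
grip_width: 0.395
grasp_force: 0.0
```

Run:
```python
from h import *
np.set_printoptions(precision=1,suppress=True,linewidth=160)
im,d,m,Q,c=look('w8')
col(Q,c,'blue'); legs(Q,-120,-15,70); prof(Q,-5,5,-44,-8,2)
s=(c[:,2]>90)&(c[:,1]<60)&(c[:,0]<60)&(abs(Q[:,0])<8)&(Q[:,1]<-80)&(Q[:,2]>60); q=Q[s]
for y in range(-190,-80,12):
    t=(q[:,1]>=y)&(q[:,1]<y+12)
    if t.sum()>3: print('lever',y+6,np.median(q[t,2]),t.sum())
im2,_=cams.snapshot('side'); a=cv2.resize(im2[170:330,230:430],(560,420)); cv2.imwrite('pics/f.png',np.hstack([cv2.resize(im,(400,300)),cv2.resize(a,(400,300))]))
```

```text
t 14.65 TCP K [  0.5 -49.4 379.5] F [ 0.3 -0.4  0.8] w 0.395
blue [[-23.324150512828613, 50.40152144568018, 65.21967950321633], [-0.3238762970277958, 54.8585958950662, 89.80566370628952], [23.344526651145333, 59.91314629569748, 91.4032249522147]] 859
leg -111 71.8 16; leg -105 72.7 26; leg -99 73.3 25; leg -93 74.2 26; leg -87 74.8 26; leg -81 76.0 30; leg -75 76.5 27; leg -69 76.6 27; leg -63 265.3 72; leg -57 272.8 377; leg -51 277.1 511; leg -45 255.2 1117; leg -39 248.1 2132; leg -33 301.9 1621; leg -27 301.1 1252; leg -21 299.5 2087; leg -15 293.9 1555; 
-42 10 [89.  90.  90.7] | -40 23 [89.  90.1 91.2] | -38 24 [88.2 89.9 90.4] | -36 27 [89.1 90.1 91. ] | -34 322 [ 90.4 304.7 306.5] | -32 324 [ 90.4 305.6 307.1] | -30 110 [ 89.4 294.7 295.4] | -28 278 [ 89.6 295.3 296.1] | -26 431 [293.1 294.9 296.2] | -24 633 [289.5 292.9 295. ] | -22 42 [ 97.7  99.1 293.2] | -20 41 [51.  98.5 99.7] | -18 48 [50.2 97.5 99.1] | -16 65 [50.5 94.5 98.3] | -14 51 [45.1 51.9 95.8] | -12 21 [44.2 44.9 46.5] | -10 19 [44.5 45.1 45.6] | 
lever -172 83.3929590354241 74
lever -160 81.46642742793537 136
lever -148 81.55662699383969 172
lever -136 81.57016810301096 182
lever -124 81.61438296194837 185
lever -112 81.4988240896734 194
lever -100 81.38191925544487 144
```

View pics/f.png

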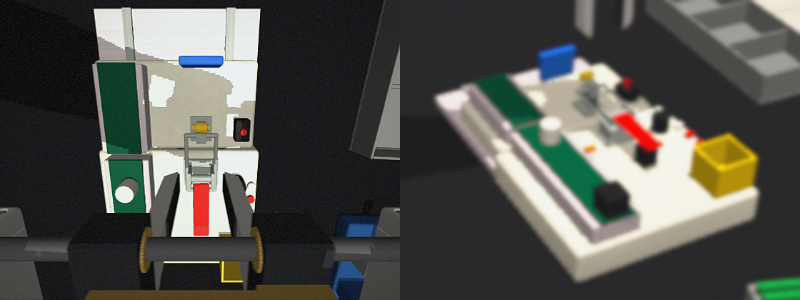

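The picture shows the lever flat at (200,207), with its top level at about 81.5 mm. The loop is hooked and taut to the keeper at (202,127), and the module is drawn in about 6 mm, with the plate moved from 65.9 to 59.9. The pucks are in place and the robot is clear, so I'll hand in.

```bash
python3 -c "
from workcell import manip
print(manip.job_done())"
```

```text
the job is handed in; nothing more can be done
None
```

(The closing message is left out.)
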